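# Open the combination-locked paint chest

### The job

Open the locked steel paint chest: turn its dial gently right (clockwise) until you feel it come up against the stop, without forcing it; from there turn it left by eight marks of the dial plate (80 degrees), then back right by four marks (40 degrees). Then slide the lid by its handle fully open to the chest's right and let go, leaving the other things undisturbed.

Things in the scene. Friction and masses are not known exactly. Their poses are not given: they have to be found in the camera images.
- chest: grey steel paint chest, 200 mm deep (its x), 360 long (its y), deck 90 mm above the table; fixed. Origin: centre of its underside; x points to its back (away from the robot when unturned), y to its left, z up. Left part: lock deck with dial; right part: sliding lid. The lock accepts each of the two counts within 7 degrees; if one was overrun, going back to the stop starts afresh.
- dial (a joint): angle of the dial (rad), growing as it turns right (clockwise from above); 0: pointer at the one longer mark, towards the chest's front (-x). Marks are 10 degrees apart. It turns freely at 0.05 to 0.1 N m; starts 3 to 15 degrees right. The knob has slipped on its spindle by an unknown angle, so count from the stop, met with the pointer 20 to 60 degrees (0.35 to 1.05 rad) right.
- dial_grip (a point): on the dial's vertical axis, middle of its grip fin. Black dial 72 mm across, its disc's top 14 mm above the deck; upright fin across it, 50 mm long, 14 thick, up to 56 mm above the deck. This point is 38 mm above the deck, 100 mm left of the chest's centre. Turns with the dial: its -x axis points along the fin to the pointer end (white line on top of the fin and on the rim).
- stop_tip (a point): tip of the dial's spring stop, hidden under the deck, 45 mm from the dial's axis. Moves only when the dial presses on it, at 8 N m per rad of dial angle: 0.6 mm is a light touch (0.1 N m above free turning), 1.7 mm (0.3 N m) a clear one, over 6 mm (1.07 N m) is forcing it.
- lid (a joint): travel of the sliding lid (m): 0 shut, 0.10 fully open at its end stop. Slides level to the chest's right (its -y) against 2.5 N of friction; while locked it gives about 3 mm.
- lid_handle (a point): centre of the lid's handle: upright steel bar 60 mm long (along the chest's x), 12 thick (along its y), standing 44 mm above the lid's surface. This point is 27 mm above the lid's surface, 116 mm above the table, 17 mm below the bar's top; 58 mm right of the chest's centre while shut. Pinch it across its thickness or push its left side.
- small_jar: the small jar standing on the back left corner of the chest's deck, 28 mm across, 36 mm tall; origin at its foot. Not to be disturbed.
- tub: a white lidded tub behind the chest, 96 mm across, 85 mm tall; origin at its foot. Not to be disturbed.
- water_cup: an open white cup behind the chest, 76 mm across, 85 mm tall; origin at its foot. Not to be disturbed.
- paint_tube: a metal paint tube lying in front of the chest, 100 mm long, 18 mm high; origin at its underside. Not to be disturbed.
- brush: a paint brush lying in front of the chest; origin at its underside. Not to be disturbed.
- palette_knife: a palette knife, 200 mm long and under 30 mm high, lying by the chest's right end (under the way of the opened lid); origin at its underside. Not to be disturbed.
- sanding_block: a cork sanding block 100 x 60 x 30 mm by the chest's left end; origin at its underside. Not to be disturbed.

How it is judged:
On the way, in this order (a step that is already met when the one before it is completed fails the run):
1. the dial has been turned right until it touched its stop (distance of stop_tip from where it was at the start of the episode above 0.0006 m), for 0.1 s.
2. the combination has been dialled and the lid starts to slide (value of joint lid above 0.02 m), for 0.05 s.
At the end, for the whole second after the job is handed in: the lid is at rest, open by more than 90 of its 100 mm (value of joint lid above 0.09 m and velocity of joint lid below 0.01 m/s); the robot touches nothing.
It fails at once if the dial is forced against its stop (the stop is pushed back more than 6 mm, over 1.07 N m) (distance of stop_tip from where it was at the start of the episode above 0.006 m).
It fails at once if one of the other things is moved by more than 30 mm (distance of any of small_jar, tub, water_cup, paint_tube, brush, palette_knife, sanding_block from where it was at the start of the episode above 0.03 m).
It also fails if it takes over 64 s, if anything falls off the work surface, if the arm or the gripper's body presses on something with over 40 N, if the wrist force passes 120 N, or if a joint passes its speed limit or range.

### The arm

A 6-joint arm with a two-finger parallel gripper is mounted at the origin on the work surface. World frame = base frame: x ahead of the robot, y to its left, z up, the work surface at z = 0. Lengths are in m, angles in rad, forces in N, time in s.
With the tool pointing down it reaches from about 0.25 to 0.725 m from the base axis. Payload 9.7 kg.
Tool frame: the origin (TCP) lies between the finger pads; the fingertips stand 22 mm ahead of it and the grasp point (between the pads) lies 3 mm ahead of it; y points along the fingers, z is the direction in which the jaws open and shut, and the axes are right-handed (so a half turn about y gives the same grasp; the last joint's range is limited). The gripper opens to 85 mm and grips with 20 to 120 N. Pads are 22 mm wide; open, the fingers measure 114 mm over their backs; the gripper's body (76 mm by 85 mm) begins 54 mm behind the grasp point. The pads swing forward as they close: fully open they stand 13 mm farther back than shut.
Start: joints at [1.288, 0.087, 0.176, 1.66, 0, 1.571], TCP at [0.153, 0.528, 0.253] pointing down, gripper open.
Joint ranges: [-3.13, 3.13], [-0.85, 1.81], [-1.15, 1.24], [-2.2, 2.28], [-1.44, 1.52], [-3.14, 3.14]. Speed limits (rad/s): [2.22, 2.22, 2.57, 3.14, 3.14, 3.14].

### API

Orientations are given as a unit quaternion [x, y, z, w].
In Python, from cell import env gives the robot as it stands. The module is installed in compiled form; this text tells all that it offers.
- The arm moves only by the tool jog_arm, never from a script. Its argument "steps" is a list of rows, each a list of 7 numbers: the shift along the tool's x, y, z in mm, then the turn, a rotation vector about the tool's x, y, z in degrees, then the opening, from 0 (shut) to 1 (fully open). A call has 1 to 20 rows; each row is the pose to reach, as a shift and turn from the pose commanded when the call began, along the tool's axes at that moment; what a row does not reach only later rows make up. A row lasts 1/8 s, in which the tool goes at most 62.5 mm and 10.7 degrees, less where a joint would pass 70% of its speed; a pose out of reach is approached as far as the arm can. A call with a gripper value outside its range is refused whole. The fingers move at their own pace and stop on an object; "newtons" is the grip in N (left out, the last holds). Time passes only in rows, so rows that repeat a pose let the fingers close. It gives the time, the measured TCP pose, the force and the opening at its end, in the units of the state.
- env.get_obs(): the state, without advancing time (a new reading comes with each control period).
- env.capture(name): name is "side" or "top"; returns a dict with "color" (480x640x3 uint8, blue, green, red), "fx", "fy", "cx", "cy" (pixels), "cam_to_world" (4x4, takes a point from camera to world coordinates). Camera axes: x right, y up, looking along -z (the intrinsics and any distortion apply to the point x, -y, -z); pixel columns grow to the right and rows downward; lengths in m; the calibration is good to about 2 mm. A picture is of the moment at which its call begins. There is no depth.
- env.sign_off(): hands the job in, once; it reports no verdict.
Trained networks look in the newest picture that a camera, given by its name, has taken for a name from the list of things; names that differ only in an ending like _2 or _b are one class to them, and where a whole thing is asked for, a point or a joint stands for the part that bears it (a point fixed in the world has none). Each returns a list of dicts, best first, with "confidence" (0 to 1); they miss things now and then, are a little off and sometimes report something else, mostly with a low value. They report only what shows in the picture. A call takes as long as a camera call.
- env.boxes_of(camera, thing): "extent" ([left, top, right, bottom] in pixels, round what is visible of it).
- env.mark_of(camera, thing): "location" ([column, row] in pixels: a listed point, or the origin of a listed thing).
The state is a dict: "clock": time; "qpos": joint angles; "dq": joint speeds; "joint_efforts": joint torques, N m; "eef_pos": TCP position; "ee_rot": TCP orientation; "contact_force": force on the tool from outside, world axes, zero at the start; "ft_torque": the same for the moment, N m; "width": opening from 0.0 (shut) to 1.0 (fully open).
Only numpy, scipy, OpenCV 4.12 (cv2) and the standard library are available. Lean on these libraries where they do the work, as an engineer would, in place of code of your own. Each camera call takes 0.05 s, during which the arm holds its last target.

## Working session

There is one attempt and no reset: what is moved stays moved. The work goes in short steps, Python scripts to look and compute and a tool call to move; the robot and the scene stay as the last step left them, time stands still between calls to the robot, and variables do not carry over. Pictures are saved under pics/ and viewed, and the job is handed in when it is done.

Besides the shell and the picture viewer there is one more tool, called after "Call:" as a command line: name --pt "numbers of a row" for each row, then --argument value for the rest. jog_arm: Moves the arm, as the interface text tells. Its arguments: {"type":"object","properties":{"steps":{"type":"array"},"newtons":{"type":"number"}},"required":["steps"]}

```bash
mkdir -p pics; cat > h.py <<'E'
import numpy as np, cv2
from cell import env
from scipy.spatial.transform import Rotation as R
def ray(c,px):
    M=np.array(c["cam_to_world"]); d=np.array([(px[0]-c["cx"])/c["fx"],-(px[1]-c["cy"])/c["fy"],-1.])
    return M[:3,3],M[:3,:3]@d
def atz(c,px,z):
    o,d=ray(c,px); return o+d*(z-o[2])/d[2]
def proj(c,p):
    M=np.array(c["cam_to_world"]); q=M[:3,:3].T@(np.array(p)-M[:3,3])
    return np.array([c["cx"]-c["fx"]*q[0]/q[2], c["cy"]+c["fy"]*q[1]/q[2]])
E
python3 - <<'E'
from h import *
o=env.get_obs()
for k,v in o.items(): print(k,np.round(v,3))
for n in("top","side"):
    c=env.capture(n); cv2.imwrite(f"pics/{n}0.png",c["color"]); print(n,c["fx"],[k for k in c],np.round(c["cam_to_world"],3).tolist())
    for t,z in(("chest",0),("dial_grip",.128),("lid_handle",.116),("small_jar",.09),("palette_knife",0),("tub",0),("water_cup",0)):
        for m in env.mark_of(n,t)[:2]: print(t,np.round(m["location"],1),round(m["confidence"],2),np.round(atz(c,m["location"],z),4))
E
```

```text
clock 0.0
qpos [1.288 0.087 0.175 1.66  0.    1.571]
dq [ 0.    -0.     0.001  0.001 -0.    -0.001]
joint_efforts [ 0.0000e+00 -5.2039e+01  4.6480e+01  1.6000e-02  0.0000e+00 -0.0000e+00]
eef_pos [0.153 0.528 0.253]
ee_rot [ 0.701 -0.1    0.1   -0.7  ]
contact_force [-0.242  0.534  0.779]
ft_torque [ 0.048 -0.061  0.03 ]
width 1.002
top 462.20421500840666 ['color', 'fx', 'fy', 'cx', 'cy', 'cam_to_world'] [[0.021, 0.997, -0.081, 0.538], [-0.999, 0.024, 0.034, 0.066], [0.036, 0.08, 0.996, 0.874], [0.0, 0.0, 0.0, 1.0]]
chest [307.4 245.7] 0.86 [0.5947 0.0642 0.    ]
dial_grip [248.9 250.9] 0.84 [0.5759 0.1583 0.128 ]
lid_handle [347.6 232.9] 0.74 [ 0.61   -0.0014  0.116 ]
small_jar [208.5 219.7] 0.77 [0.6291 0.2328 0.09  ]
palette_knife [437.7 223. ] 0.89 [ 0.6443 -0.1848  0.    ]
tub [342.4 143. ] 0.91 [0.7952 0.0013 0.    ]
water_cup [229.1 167.9] 0.77 [0.7399 0.217  0.    ]
side 488.85829804304404 ['color', 'fx', 'fy', 'cx', 'cy', 'cam_to_world'] [[0.758, 0.371, -0.536, 0.066], [-0.652, 0.412, -0.637, -0.584], [-0.016, 0.832, 0.554, 0.656], [0.0, 0.0, 0.0, 1.0]]
chest [308.9 292.7] 0.84 [0.5851 0.0602 0.    ]
chest [394.  268.7] 0.61 [ 0.7872 -0.0024  0.    ]
dial_grip [274.7 223.1] 0.65 [0.5827 0.1668 0.128 ]
lid_handle [315.2 354.4] 0.71 [ 0.4042 -0.1749  0.116 ]
lid_handle [334.2 253.7] 0.64 [0.6102 0.0078 0.116 ]
small_jar [278.7 218. ] 0.56 [0.641  0.2334 0.09  ]
palette_knife [417.8 340. ] 0.7 [ 0.6468 -0.1879  0.    ]
tub [394.3 266.4] 0.89 [0.7945 0.0032 0.    ]
water_cup [319.2 240.7] 0.74 [0.7385 0.2031 0.    ]
```

View pics/top0.png

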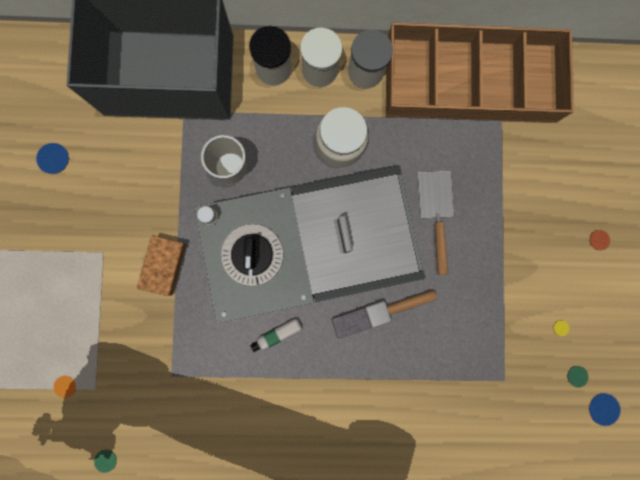

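View pics/side0.png

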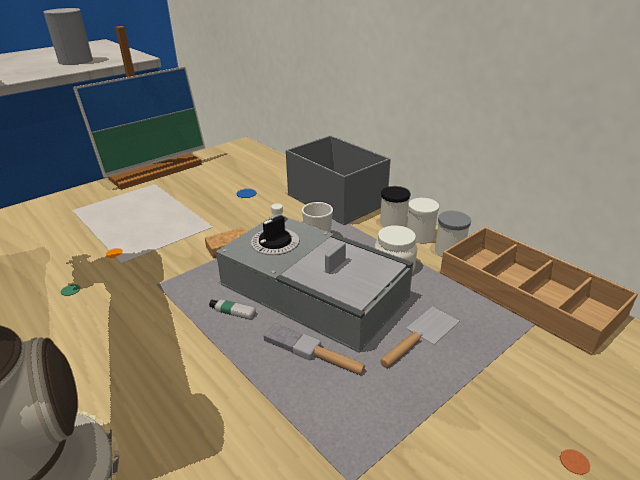

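```bash
python3 -c "
import cv2
i=cv2.imread('pics/top0.png');cv2.imwrite('pics/top0z.png',cv2.resize(i[180:320,180:380],None,fx=4,fy=4,interpolation=cv2.INTER_CUBIC))"
```

```text
(no output)
```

View pics/top0z.png

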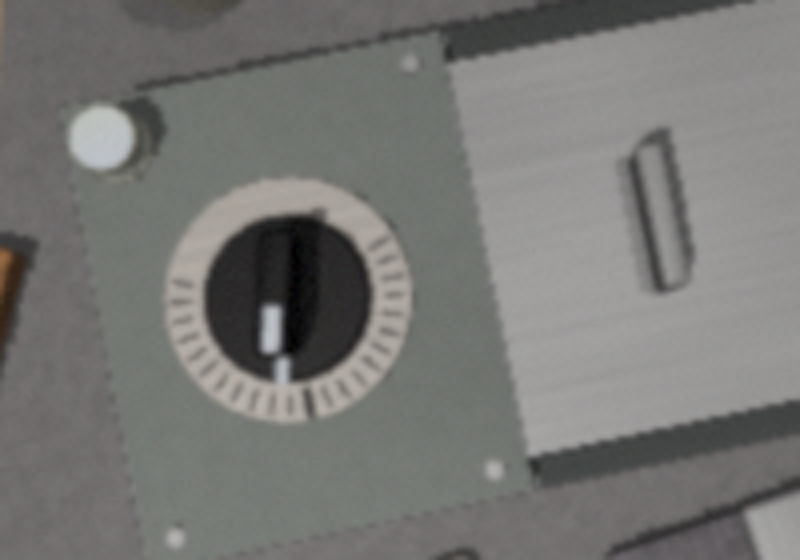

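The pictures show the chest yawed, with the dial ring at about (252,255) in the top view, the handle at (345,232) and the jar on the deck at (206,214). The pointer sits a little right of the long mark. Next I'll compute the poses.

```bash
python3 - <<'E'
from h import *
c=env.capture("top")
z=lambda u,v:((u+.5)/4-.5+180,(v+.5)/4-.5+180)
ring=atz(c,z(289,300),.091); mark=atz(c,z(309,403),.091); disc=atz(c,z(288,299),.104)
rim=atz(c,z(283,370),.104)
hand=atz(c,z(652,142),.134),atz(c,z(675,282),.134)
print("ring",ring,"disc",disc,"mark",mark,"handle ends top",hand,(hand[0]+hand[1])/2)
for s in((175,538),(494,470),(409,63)): print(atz(c,z(*s),.09))
f=mark-ring; print("front dir deg",np.degrees(np.arctan2(f[1],f[0])))
r=rim-disc; print("pointer dir",np.degrees(np.arctan2(r[1],r[0])))
f1=atz(c,z(270,328),.146)-np.r_[ring[:2],.146]; print("fin top",np.degrees(np.arctan2(f1[1],f1[0])))
o=env.get_obs(); print(R.from_quat(o["ee_rot"]).as_matrix().round(3), o["eef_pos"])
# ring mask fit
i=c["color"].astype(int); 
hsv=cv2.cvtColor(c["color"],cv2.COLOR_BGR2HSV)
m=((i[...,2]-i[...,0]>12)&(i[...,2]>110)).astype(np.uint8); m[:215]=0;m[295:]=0;m[:,:215]=0;m[:,290:]=0
cs,_=cv2.findContours(m,cv2.RETR_EXTERNAL,cv2.CHAIN_APPROX_NONE); k=max(cs,key=len)
e=cv2.fitEllipse(cv2.convexHull(k)); print(e, atz(c,e[0],.091))
cv2.imwrite("pics/m.png",m*255)
c2=env.capture("side"); cv2.imwrite("pics/sidez.png",cv2.resize(c2["color"][190:330,200:430],None,fx=3.4,fy=3.4,interpolation=cv2.INTER_CUBIC))
E
```

```text
ring [0.57161145 0.15763239 0.091     ] disc [0.57146614 0.15653814 0.104     ] mark [0.52854807 0.14783783 0.091     ] handle ends top (array([0.63694127, 0.00877683, 0.134     ]), array([ 0.58052352, -0.00147656,  0.134     ])) [0.60873239 0.00365014 0.134     ]
[0.47133839 0.20175368 0.09      ]
[0.50207427 0.06954423 0.09      ]
[0.6741355  0.11006593 0.09      ]
front dir deg -167.1863375263406
pointer dir 177.89586823256016
fin top 177.4365123713439
[[ 0.96   0.     0.279]
 [-0.279  0.     0.96 ]
 [ 0.    -1.     0.   ]] [0.15346732 0.52815271 0.2533006 ]
((234.02444458007812, 238.5533447265625), (11.186827659606934, 28.1787109375), 42.67025375366211) [0.59807427 0.18853377 0.091     ]
```

View pics/sidez.png

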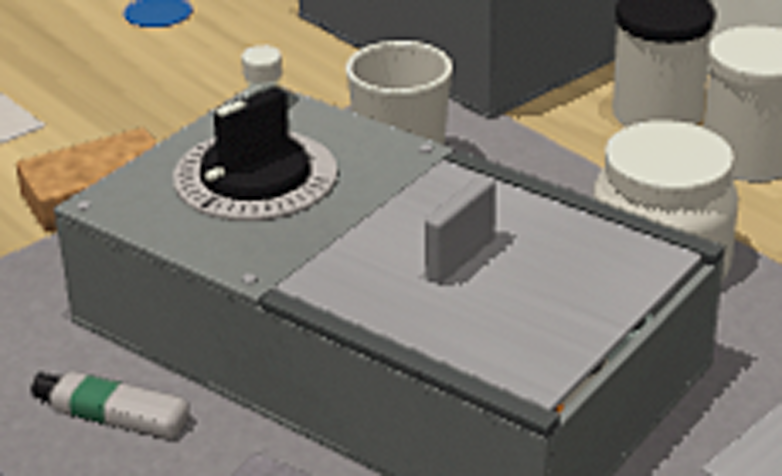

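Call:
jog_arm --pt "125 0 -60 0 -4 0 0.6" --pt "250 0 -119 0 -8 0 0.6" --pt "375 0 -178 0 -12 0 0.6" --pt "505 0 -239 0 -14 0 0.6" --pt "505 0 -239 0 -14 0 0.6" --pt "505 0 -239 0 -14 0 0.6" --pt "505 0 -239 0 -14 0 0.6" --pt "505 0 -239 0 -14 0 0.6" --pt "505 0 -239 0 -14 0 0.6" --pt "505 0 -239 0 -14 0 0.6" --pt "505 0 -239 0 -14 0 0.6" --pt "505 0 -239 0 -14 0 0.6" --pt "505 0 -239 0 -14 0 0.6" --pt "505 0 -239 0 -14 0 0.6" --newtons 50

```text
clock: 2.65
eef_pos: [0.5713, 0.1584, 0.2536]
ee_rot: [-0.707, 0.013, -0.013, 0.707]
contact_force: [0.2, 0.5, -0.4]
width: 0.601
```

```bash
python3 - <<'E'
from h import *
c=env.capture("side")
z=lambda u,v:((u+.5)/3.4-.5+200,(v+.5)/3.4-.5+190)
print("ring",atz(c,z(256,176),.091),"handle top", atz(c,z(462,198),.134))
o=env.get_obs()
for k,v in o.items(): print(k,np.round(v,3))
M=R.from_quat(o["ee_rot"]).as_matrix();print(M.round(3))
c=env.capture("top");cv2.imwrite("pics/top1.png",c["color"])
E
```

```text
ring [0.57242118 0.15591476 0.091     ] handle top [0.60770845 0.00136085 0.134     ]
clock 2.7
qpos [0.27  0.192 0.294 1.672 0.    0.308]
dq [-0.004  0.004  0.001  0.002 -0.003 -0.001]
joint_efforts [ 9.5000e-02 -5.8624e+01  4.6382e+01  2.0000e-03  2.0000e-03  2.0000e-03]
eef_pos [0.571 0.158 0.254]
ee_rot [-0.707  0.013 -0.013  0.707]
contact_force [0.118 0.154 0.574]
ft_torque [ 0.011 -0.046  0.018]
width 0.598
[[ 0.999  0.     0.038]
 [-0.038  0.     0.999]
 [ 0.    -1.     0.   ]]
```

Call:
jog_arm --pt "1 40 -1.5 0 0 0 0.6" --pt "1 80 -1.5 0 0 0 0.6" --pt "1 105 -1.5 0 0 0 0.6" --pt "1 118 -1.5 0 0 0 0.6" --pt "1 118 -1.5 0 0 0 0.6" --pt "1 118 -1.5 0 0 0 0.6"

```text
clock: 3.5
eef_pos: [0.5732, 0.1564, 0.1366]
ee_rot: [-0.707, 0.013, -0.014, 0.707]
contact_force: [-0.8, -0.0, 0.1]
width: 0.599
```

```bash
python3 - <<'E'
from h import *
o=env.get_obs();print(o["contact_force"],o["ft_torque"])
for n in("top","side"):
    c=env.capture(n); u,v=proj(c,[.572,.157,.14]).astype(int); cv2.imwrite(f"pics/{n}2.png",cv2.resize(c["color"][v-60:v+60,u-60:u+60],None,fx=5,fy=5,interpolation=cv2.INTER_CUBIC))
E
```

```text
[-0.84665895 -0.02958933  0.08548943] [0.04531776 0.00292449 0.02749928]
```

View pics/side2.png

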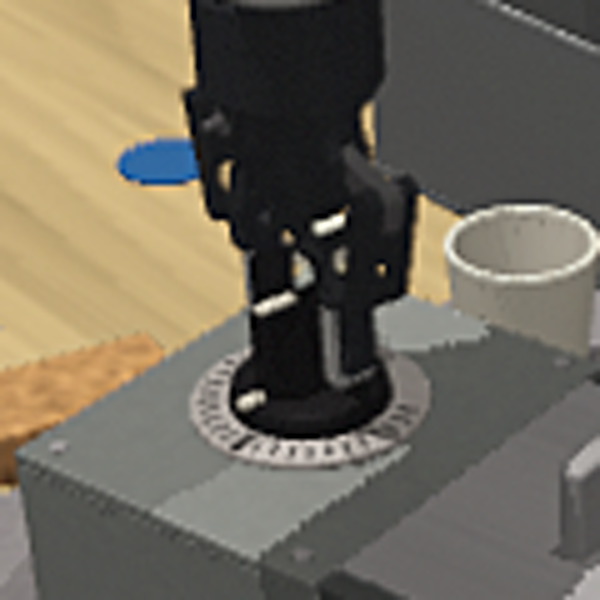

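The side view shows the fin between the open pads and the fingertips clear of the disc. I'll close the gripper now.

Call:
jog_arm --pt "0 0 0 0 0 0 0.3" --pt "0 0 0 0 0 0 0.2" --pt "0 0 0 0 0 0 0.1" --pt "0 0 0 0 0 0 0" --pt "0 0 0 0 0 0 0" --pt "0 0 0 0 0 0 0" --pt "0 0 0 0 0 0 0" --newtons 40

```text
clock: 4.47
eef_pos: [0.5732, 0.1584, 0.136]
ee_rot: [-0.705, 0.012, -0.014, 0.709]
contact_force: [1.0, 11.8, 1.4]
width: 0.156
```

```bash
cat > st.py <<'E'
from h import *
F=[];T=[]
o=env.get_obs()
M=R.from_quat(o["ee_rot"]).as_matrix()
ang=np.degrees(np.arctan2(M[1,0],M[0,0]))
p=o["eef_pos"]
print("t",round(o["clock"],2),"pos",np.round(p,4),"toolx ang",round(ang,2),"F",np.round(o["contact_force"],2),"T",np.round(o["ft_torque"],3),"w",round(o["width"],3),"j6",round(o["qpos"][5],3),"eff6",np.round(o["joint_efforts"][[0,4,5]],3))
E
python3 st.py
```

```text
t 4.47 pos [0.5732 0.1584 0.136 ] toolx ang -2.11 F [ 1.01 11.83  1.39] T [ 2.117 -0.303 -0.08 ] w 0.156 j6 0.305 eff6 [-6.719 -2.798 -0.056]
```

Call:
jog_arm --pt "0 0 1 0 0 0 0" --pt "0 0 2 0 0 0 0" --pt "0 0 2 0 0 0 0" --pt "0 0 2 0 0 0 0"

```text
clock: 4.97
eef_pos: [0.5732, 0.1586, 0.136]
ee_rot: [-0.707, 0.013, -0.014, 0.707]
contact_force: [1.5, 3.9, 5.5]
width: 0.158
```

```bash
python3 st.py
```

```text
t 4.97 pos [0.5732 0.1586 0.136 ] toolx ang -2.19 F [1.5  3.93 5.52] T [ 0.647 -0.305  0.013] w 0.158 j6 0.308 eff6 [-2.459 -0.893  0.048]
```

Call:
jog_arm --pt "0 0 0.6 0 1 0 0" --pt "0 0 0.6 0 2 0 0" --pt "0 0 0.6 0 3 0 0" --pt "0 0 0.6 0 3 0 0"

```text
clock: 5.48
eef_pos: [0.5732, 0.1586, 0.136]
ee_rot: [-0.706, 0.032, -0.033, 0.706]
contact_force: [1.6, 1.4, 6.4]
width: 0.163
```

```bash
python3 st.py
```

```text
t 5.47 pos [0.5732 0.1586 0.136 ] toolx ang -5.24 F [1.58 1.41 6.41] T [ 0.133 -0.233 -0.04 ] w 0.163 j6 0.362 eff6 [-0.759 -0.171  0.053]
```

Call:
jog_arm --pt "0 0 0 0 1 0 0" --pt "0 0 0 0 2 0 0" --pt "0 0 0 0 2 0 0"

```text
clock: 5.85
eef_pos: [0.5732, 0.1586, 0.136]
ee_rot: [-0.706, 0.044, -0.045, 0.706]
contact_force: [1.8, 1.8, 5.0]
width: 0.158
```

```bash
python3 st.py;python3 - <<'E'
from h import *
for n in("side",):
    c=env.capture(n); u,v=proj(c,[.572,.157,.12]).astype(int); cv2.imwrite(f"pics/{n}3.png",cv2.resize(c["color"][v-40:v+40,u-50:u+50],None,fx=7,fy=7,interpolation=cv2.INTER_CUBIC))
E
```

```text
t 5.85 pos [0.5732 0.1586 0.136 ] toolx ang -7.24 F [1.85 1.83 5.  ] T [ 0.095 -0.23  -0.057] w 0.158 j6 0.396 eff6 [-0.719 -0.152  0.053]
```

View pics/side3.png

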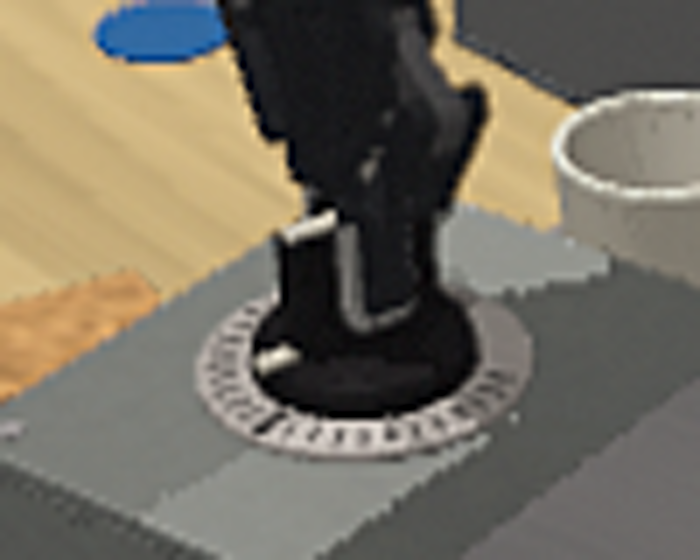

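Call:
jog_arm --pt "0 0 0 0 1 0 0" --pt "0 0 0 0 2 0 0" --pt "0 0 0 0 3 0 0" --pt "0 0 0 0 3 0 0"

```text
clock: 6.4
eef_pos: [0.5732, 0.1586, 0.136]
ee_rot: [-0.704, 0.063, -0.064, 0.704]
contact_force: [1.6, 1.8, 7.2]
width: 0.156
```

```bash
python3 st.py
```

```text
t 6.4 pos [0.5732 0.1586 0.136 ] toolx ang -10.24 F [1.62 1.78 7.19] T [ 0.08  -0.204 -0.04 ] w 0.156 j6 0.449 eff6 [-0.652 -0.124  0.053]
```

Call:
jog_arm --pt "0 0 0 0 1 0 0" --pt "0 0 0 0 2 0 0" --pt "0 0 0 0 2 0 0"

```text
clock: 6.78
eef_pos: [0.5732, 0.1586, 0.136]
ee_rot: [-0.703, 0.075, -0.076, 0.703]
contact_force: [1.7, 1.0, 6.1]
width: 0.159
```

```bash
python3 st.py
```

```text
t 6.78 pos [0.5732 0.1586 0.136 ] toolx ang -12.24 F [1.66 1.01 6.09] T [ 0.125 -0.18  -0.008] w 0.159 j6 0.484 eff6 [-0.606 -0.107  0.053]
```

Call:
jog_arm --pt "0 0 0 0 1 0 0" --pt "0 0 0 0 2 0 0" --pt "0 0 0 0 3 0 0" --pt "0 0 0 0 3 0 0"

```text
clock: 7.28
eef_pos: [0.5732, 0.1586, 0.136]
ee_rot: [-0.701, 0.093, -0.094, 0.701]
contact_force: [1.5, 0.6, 6.8]
width: 0.16
```

```bash
python3 st.py
```

```text
t 7.28 pos [0.5732 0.1586 0.136 ] toolx ang -15.24 F [1.47 0.6  6.77] T [-0.015 -0.196 -0.037] w 0.16 j6 0.536 eff6 [-0.544 -0.082  0.053]
```

Call:
jog_arm --pt "0 0 0 0 1 0 0" --pt "0 0 0 0 2 0 0" --pt "0 0 0 0 2 0 0"

```text
clock: 7.65
eef_pos: [0.5731, 0.1586, 0.136]
ee_rot: [-0.699, 0.106, -0.106, 0.699]
contact_force: [1.6, 1.0, 6.0]
width: 0.161
```

```bash
python3 st.py
```

```text
t 7.65 pos [0.5731 0.1586 0.136 ] toolx ang -17.24 F [1.63 0.95 6.04] T [ 0.026 -0.214 -0.043] w 0.161 j6 0.571 eff6 [-0.501 -0.066  0.053]
```

Call:
jog_arm --pt "0 0 0 0 1 0 0" --pt "0 0 0 0 2 0 0" --pt "0 0 0 0 3 0 0" --pt "0 0 0 0 3 0 0"

```text
clock: 8.15
eef_pos: [0.5731, 0.1585, 0.136]
ee_rot: [-0.696, 0.124, -0.125, 0.696]
contact_force: [0.9, 1.1, 6.3]
width: 0.161
```

```bash
python3 st.py
```

```text
t 8.15 pos [0.5731 0.1585 0.136 ] toolx ang -20.23 F [0.85 1.11 6.26] T [ 0.018 -0.068  0.04 ] w 0.161 j6 0.623 eff6 [-0.441 -0.038  0.139]
```

Call:
jog_arm --pt "0 0 0 0 1 0 0" --pt "0 0 0 0 2 0 0" --pt "0 0 0 0 2 0 0"

```text
clock: 8.52
eef_pos: [0.5731, 0.1585, 0.136]
ee_rot: [-0.694, 0.136, -0.137, 0.694]
contact_force: [1.6, 0.9, 6.4]
width: 0.157
```

```bash
python3 st.py
```

```text
t 8.53 pos [0.5731 0.1585 0.136 ] toolx ang -22.22 F [1.59 0.88 6.39] T [-0.015 -0.05   0.22 ] w 0.157 j6 0.658 eff6 [-0.405 -0.01   0.334]
```

The stop was felt. Joint 6 effort rose from 0.053 to 0.334 N m, which puts first contact at a tool angle of about -19.4°. Next is 80° left from there, to a tool angle of about +61°.

Call:
jog_arm --pt "0 0 0 0 0 0 0" --pt "0 0 0 0 -1 0 0" --pt "0 0 0 0 -3 0 0" --pt "0 0 0 0 -6 0 0" --pt "0 0 0 0 -9 0 0" --pt "0 0 0 0 -12 0 0" --pt "0 0 0 0 -15 0 0" --pt "0 0 0 0 -18 0 0" --pt "0 0 0 0 -21 0 0" --pt "0 0 0 0 -24 0 0" --pt "0 0 0 0 -27 0 0" --pt "0 0 0 0 -30 0 0" --pt "0 0 0 0 -33 0 0" --pt "0 0 0 0 -36 0 0" --pt "0 0 0 0 -38 0 0" --pt "0 0 0 0 -40 0 0" --pt "0 0 0 0 -40 0 0"

```text
clock: 10.65
eef_pos: [0.5732, 0.1588, 0.136]
ee_rot: [-0.698, -0.11, 0.109, 0.699]
contact_force: [0.4, 2.7, 5.5]
width: 0.155
```

```bash
python3 st.py
```

```text
t 10.65 pos [0.5732 0.1588 0.136 ] toolx ang 17.82 F [0.38 2.68 5.54] T [ 0.299 -0.319  0.056] w 0.155 j6 -0.041 eff6 [-1.428 -0.417 -0.17 ]
```

Call:
jog_arm --pt "0 0 0 0 -1 0 0" --pt "0 0 0 0 -3 0 0" --pt "0 0 0 0 -6 0 0" --pt "0 0 0 0 -9 0 0" --pt "0 0 0 0 -12 0 0" --pt "0 0 0 0 -15 0 0" --pt "0 0 0 0 -18 0 0" --pt "0 0 0 0 -21 0 0" --pt "0 0 0 0 -24 0 0" --pt "0 0 0 0 -27 0 0" --pt "0 0 0 0 -30 0 0" --pt "0 0 0 0 -33 0 0" --pt "0 0 0 0 -36 0 0" --pt "0 0 0 0 -39 0 0" --pt "0 0 0 0 -41 0 0" --pt "0 0 0 0 -43 0 0" --pt "0 0 0 0 -43 0 0"

```text
clock: 12.78
eef_pos: [0.573, 0.1592, 0.136]
ee_rot: [-0.61, -0.359, 0.357, 0.61]
contact_force: [-0.2, 3.5, 5.6]
width: 0.157
```

```bash
python3 st.py;python3 - <<'E'
from h import *
for n in("side","top"):
    c=env.capture(n); u,v=proj(c,[.572,.157,.12]).astype(int); cv2.imwrite(f"pics/{n}4.png",cv2.resize(c["color"][v-40:v+40,u-50:u+50],None,fx=7,fy=7,interpolation=cv2.INTER_CUBIC))
E
```

```text
t 12.78 pos [0.573  0.1592 0.136 ] toolx ang 60.83 F [-0.23  3.49  5.61] T [ 0.759 -0.195 -0.029] w 0.157 j6 -0.791 eff6 [-2.453 -0.971 -0.189]
```

View pics/side4.png

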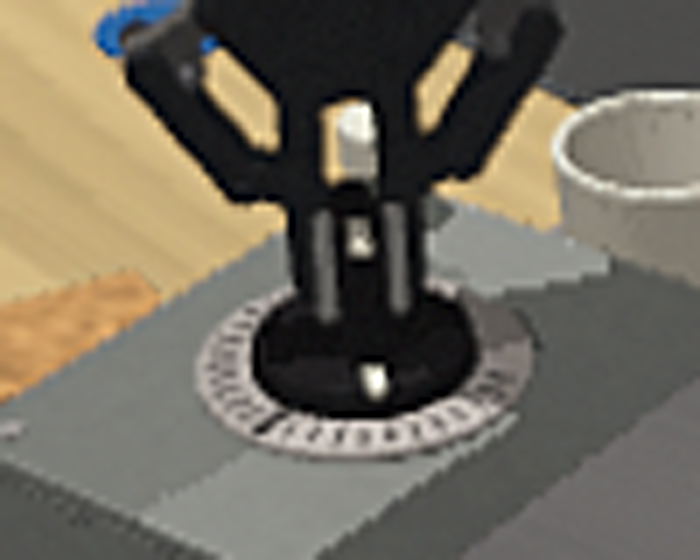

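View pics/top4.png

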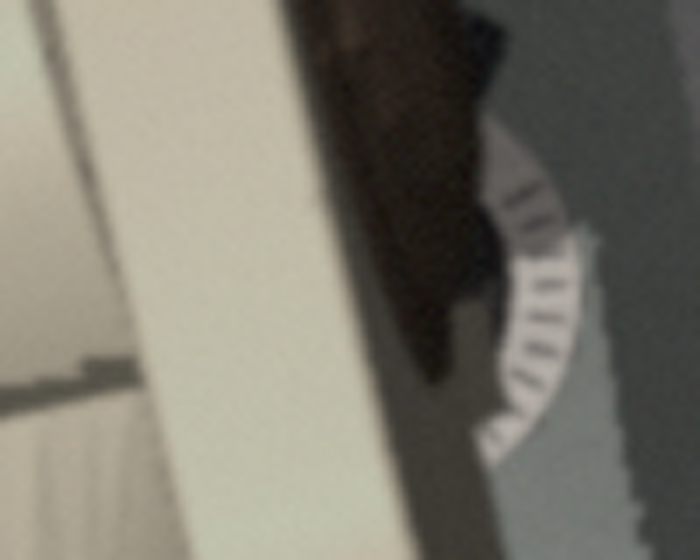

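The side view shows the fin still held and the pointer mark at about (375,380) in the crop. I'll measure its angle.

```bash
python3 - <<'E'
from h import *
c=env.capture("side"); u,v=proj(c,[.572,.157,.12]).astype(int)
def f(n,img,px,z,k=None):
    return atz(c,((px[0]+.5)/7-.5+u-50,(px[1]+.5)/7-.5+v-40),z)
ctr=np.array([.573,.1592,0])
for nm,px in(("now",(375,380)),):
    # the rim mark at z~.104, also ring centre in same view
    ring=f(0,0,(365,358),.091)
    d=f(0,0,px,.104)-ring; e=f(0,0,px,.104)-ctr
    print(nm,ring,np.degrees(np.arctan2(d[1],d[0]))%360,np.degrees(np.arctan2(e[1],e[0]))%360,np.hypot(*e[:2]))
px=(278,359); e=f(0,0,px,.104)-ctr; d=f(0,0,px,.104)-ring; print("earlier at tool -7.24",np.degrees(np.arctan2(e[1],e[0]))%360,np.degrees(np.arctan2(d[1],d[0]))%360)
E
```

```text
now [0.57617057 0.16177856 0.091     ] 239.87220475624025 242.6490874565984 0.0298883261434733
earlier at tool -7.24 174.5615707581132 179.7515309258861
```

Call:
jog_arm --pt "0 0 0 0 1 0 0" --pt "0 0 0 0 3 0 0" --pt "0 0 0 0 6 0 0" --pt "0 0 0 0 9 0 0" --pt "0 0 0 0 12 0 0" --pt "0 0 0 0 15 0 0" --pt "0 0 0 0 18 0 0" --pt "0 0 0 0 21 0 0" --pt "0 0 0 0 24 0 0" --pt "0 0 0 0 27 0 0" --pt "0 0 0 0 30 0 0" --pt "0 0 0 0 33 0 0" --pt "0 0 0 0 36 0 0" --pt "0 0 0 0 38 0 0" --pt "0 0 0 0 40.5 0 0" --pt "0 0 0 0 40.5 0 0" --pt "0 0 0 0 40.5 0 0"

```text
clock: 15.05
eef_pos: [0.5732, 0.1588, 0.136]
ee_rot: [-0.696, -0.125, 0.124, 0.696]
contact_force: [0.9, 3.3, 5.8]
width: 0.156
```

```bash
python3 st.py
```

```text
t 15.05 pos [0.5732 0.1588 0.136 ] toolx ang 20.28 F [0.87 3.28 5.76] T [ 0.383 -0.32  -0.022] w 0.156 j6 -0.084 eff6 [-1.419 -0.463 -0.042]
```

The dial has been turned back 40.5°. I'll release it, rise and go over the handle.

Call:
jog_arm --pt "0 0 0 0 0 0 0.6" --pt "0 0 0 0 0 0 0.6" --pt "0 0 0 0 0 0 0.6" --pt "0 0 0 0 0 0 0.6" --pt "0 -35 0 0 0 0 0.6" --pt "0 -70 0 0 0 0 0.6" --pt "-7 -70 -50 0 3 0 0.5" --pt "-13 -70 -100 0 7 0 0.5" --pt "-20 -70 -157 0 7 0 0.5" --pt "-20 -70 -157 0 7 0 0.5" --pt "-20 -70 -157 0 7 0 0.5"

```text
clock: 16.42
eef_pos: [0.6084, 0.0045, 0.2052]
ee_rot: [-0.702, -0.081, 0.082, 0.702]
contact_force: [0.1, 0.2, 0.7]
width: 0.498
```

```bash
python3 st.py;python3 - <<'E'
from h import *
for n in("side","top"):
    c=env.capture(n); u,v=proj(c,[.595,.08,.12]).astype(int); cv2.imwrite(f"pics/{n}5.png",cv2.resize(c["color"][v-60:v+60,u-80:u+80],None,fx=4.5,fy=4.5,interpolation=cv2.INTER_CUBIC))
E
```

```text
t 16.43 pos [0.6084 0.0045 0.2052] toolx ang 13.25 F [0.08 0.23 0.67] T [ 0.064 -0.031  0.011] w 0.498 j6 -0.224 eff6 [-1.648 -0.069 -0.041]
```

View pics/side5.png

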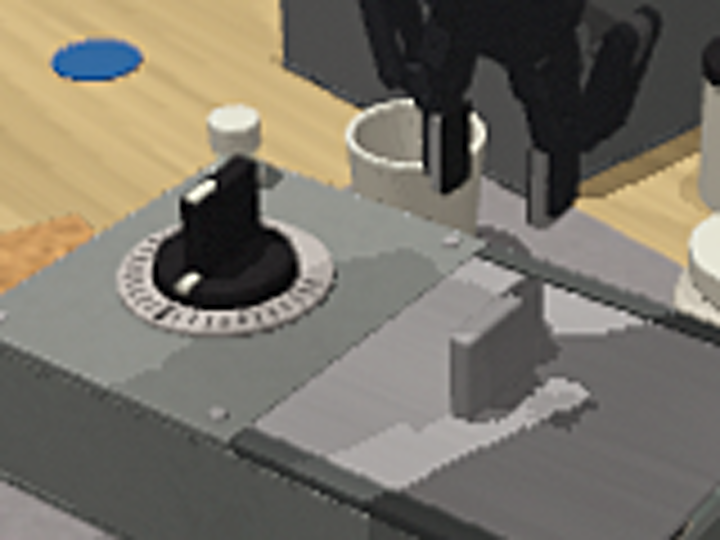

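View pics/top5.png

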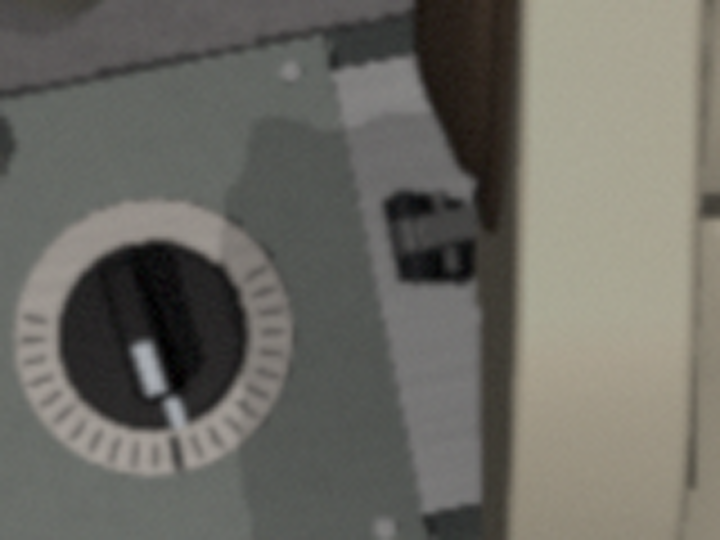

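The dial was released cleanly, and the pointer is just left of the long mark, as expected. The open pads straddle the handle line, so I'll go down and pinch.

Call:
jog_arm --pt "0 40 0 0 0 0 0.5" --pt "0 70 0 0 0 0 0.5" --pt "0 82 0 0 0 0 0.5" --pt "0 82 0 0 0 0 0.5" --pt "0 82 0 0 0 0 0.3" --pt "0 82 0 0 0 0 0.2" --pt "0 82 0 0 0 0 0" --pt "0 82 0 0 0 0 0" --pt "0 82 0 0 0 0 0" --pt "0 82 0 0 0 0 0" --newtons 30

```text
clock: 17.77
eef_pos: [0.609, 0.0046, 0.1245]
ee_rot: [-0.702, -0.082, 0.081, 0.702]
contact_force: [-1.2, 0.6, 5.9]
width: 0.137
```

```bash
python3 st.py
```

```text
t 17.77 pos [0.609  0.0046 0.1245] toolx ang 13.29 F [-1.16  0.56  5.89] T [ 0.202  0.095 -0.149] w 0.137 j6 -0.224 eff6 [-0.408 -0.246 -0.153]
```

Pinched and centred. I'll pull 10 mm first to test the lock.

Call:
jog_arm --pt "0 0 -2 0 0 0 0" --pt "0 0 -4 0 0 0 0" --pt "0 0 -6 0 0 0 0" --pt "0 0 -8 0 0 0 0" --pt "0 0 -10 0 0 0 0" --pt "0 0 -10 0 0 0 0"

```text
clock: 18.52
eef_pos: [0.6112, -0.0051, 0.1245]
ee_rot: [-0.702, -0.082, 0.081, 0.702]
contact_force: [-0.1, 1.3, 6.4]
width: 0.132
```

```bash
python3 st.py
```

```text
t 18.52 pos [ 0.6112 -0.0051  0.1245] toolx ang 13.28 F [-0.06  1.31  6.4 ] T [ 0.261  0.084 -0.16 ] w 0.132 j6 -0.24 eff6 [-0.558 -0.275 -0.177]
```

It is unlocked: the tool moved 10 mm against about 1–2 N. I'll keep sliding.

Call:
jog_arm --pt "0 0 -5 0 0 0 0" --pt "0 0 -12 0 0 0 0" --pt "0 0 -20 0 0 0 0" --pt "0 0 -28 0 0 0 0" --pt "0 0 -36 0 0 0 0" --pt "0 0 -44 0 0 0 0" --pt "0 0 -52 0 0 0 0" --pt "0 0 -60 0 0 0 0" --pt "0 0 -68 0 0 0 0" --pt "0 0 -76 0 0 0 0" --pt "0 0 -82 0 0 0 0" --pt "0 0 -86 0 0 0 0" --pt "0 0 -88 0 0 0 0" --pt "0 0 -88 0 0 0 0"

```text
clock: 20.27
eef_pos: [0.6312, -0.091, 0.1245]
ee_rot: [0.702, 0.082, -0.081, -0.702]
contact_force: [-2.7, 0.4, 6.1]
width: 0.141
```

```bash
python3 st.py
```

```text
t 20.27 pos [ 0.6312 -0.091   0.1245] toolx ang 13.27 F [-2.71  0.4   6.13] T [ 0.077  0.41  -0.082] w 0.141 j6 -0.375 eff6 [ 0.2    0.038 -0.166]
```

Call:
jog_arm --pt "0 0 -1 0 0 0 0" --pt "0 0 -2 0 0 0 0" --pt "0 0 -2 0 0 0 0"

```text
clock: 20.65
eef_pos: [0.6315, -0.0924, 0.1245]
ee_rot: [-0.702, -0.082, 0.081, 0.703]
contact_force: [-2.7, 2.7, 7.3]
width: 0.132
```

```bash
python3 st.py
```

```text
t 20.65 pos [ 0.6315 -0.0924  0.1245] toolx ang 13.3 F [-2.67  2.69  7.35] T [ 0.555  0.575 -0.119] w 0.132 j6 -0.378 eff6 [-1.505 -0.643 -0.181]
```

Call:
jog_arm --pt "0 0 0 0 0 0 0.45" --pt "0 0 0 0 0 0 0.45" --pt "0 0 0 0 0 0 0.45" --pt "0 0 0 0 0 0 0.45" --pt "0 -30 0 0 0 0 0.45" --pt "0 -70 0 0 0 0 0.45" --pt "-60 -110 0 0 0 0 0.45" --pt "-120 -130 0 0 0 0 0.45" --pt "-180 -130 0 0 0 0 0.45" --pt "-180 -130 0 0 0 0 0.45" --pt "-180 -130 0 0 0 0 0.45"

```text
clock: 22.02
eef_pos: [0.4564, -0.1343, 0.2537]
ee_rot: [0.703, 0.082, -0.081, -0.702]
contact_force: [0.3, 0.2, 0.7]
width: 0.451
```

```bash
python3 st.py;python3 - <<'E'
from h import *
for n in("side","top"):
    c=env.capture(n); cv2.imwrite(f"pics/{n}6.png",c["color"])
    for t,z in(("lid_handle",.116),("small_jar",.09),("palette_knife",0),("tub",0),("water_cup",0)):
        for m in env.mark_of(n,t)[:1]: print(n,t,round(m["confidence"],2),np.round(atz(c,m["location"],z),4))
E
```

```text
t 22.02 pos [ 0.4564 -0.1343  0.2537] toolx ang 13.25 F [0.33 0.22 0.68] T [-0.015 -0.074  0.045] w 0.451 j6 -0.518 eff6 [-0.762 -0.046 -0.083]
side lid_handle 0.97 [ 0.6314 -0.0871  0.116 ]
side small_jar 0.7 [0.6295 0.2306 0.09  ]
side palette_knife 0.69 [ 0.6429 -0.1865  0.    ]
side tub 0.86 [ 7.92e-01 -3.00e-04  0.00e+00]
top lid_handle 0.85 [ 0.6297 -0.096   0.116 ]
top small_jar 0.59 [0.6332 0.2281 0.09  ]
top tub 0.97 [0.7957 0.0106 0.    ]
top water_cup 0.69 [0.7392 0.2155 0.    ]
```

View pics/side6.png

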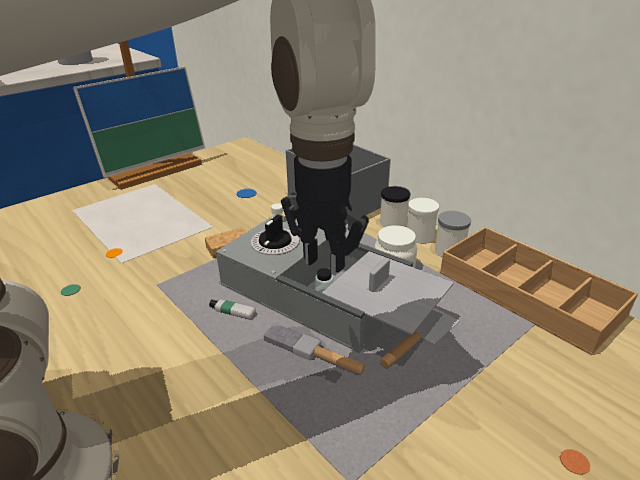

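View pics/top6.png

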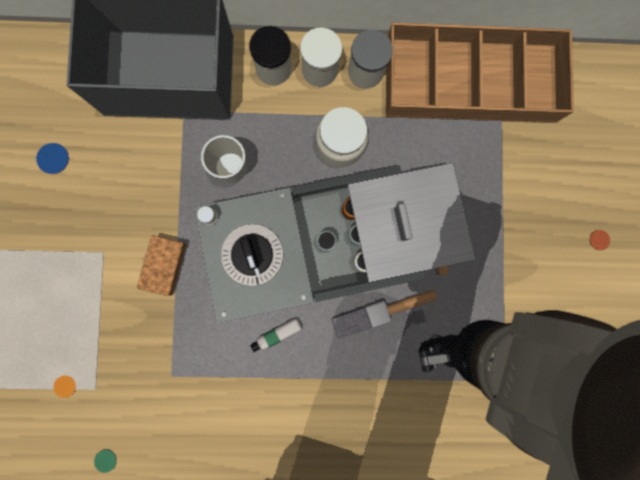

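The top view shows the lid open, with its handle at (404,222). Everything else sits where it was, and the gripper is clear at about (435,355).

```bash
python3 -c "
from cell import env; print(env.sign_off())"
```

```text
the job is handed in; nothing more can be done
None
```

The chest is unlocked, the lid is slid open to the right, and the job is handed in at about 22 s of the 64 s allowed. No verdict was reported.

- **Dial:** I turned it right until joint 6 effort rose from 0.05 to 0.33 N m. I estimate the stop was pushed back about 1.6 mm, well under the 6 mm limit. From first contact I turned it left about 80° and then right 40.5°. A rough side-view reading of the pointer agreed with the left count within about 2°. After release the pointer read 4–5° left of the long mark, against about 7° expected, which is inside the tolerance.
- **Lid:** it slid freely with the handle pinched. The tool travelled about 99.5 mm. The two camera readings of the handle afterwards put the lid's travel at about 95 to 103 mm, so both are above the 90 mm needed.
- **Other things:** those I measured again (small jar, tub, cup and palette knife) were within about 10 mm of their first readings. The brush, paint tube and sanding block I compared only by eye, and they look unmoved. One check was missing: the palette knife was not found in the last top picture, because the lid covers it, but the side view found it in place.
- **Robot:** it is clear of everything and reads no contact force.

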